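Close up a refilled marker: lock the nib, snap the cap home and hold it down

TASK

The blue marker in the wooden block has just been refilled: twist its black nib collar clockwise (seen from above) until it clicks into its lock, then take the blue cap from the desk, put it over the nib without knocking the nib, and press it down past its click until it is fully home on the collar. Finish with the gripper still on the cap and firmly pressing it down; do not let go. Leave the orange cap and everything else on the desk as they are.

Things in the scene. Friction and masses are not known exactly. Their poses are not given: they have to be found in the camera images.
- collar (a joint): angle of the black nib collar, rad, growing clockwise seen from above; 0 = unlocked, starts at 0 to 0.25; locked from 1.15 to its stop at 1.20, its long side then in line with the square barrel. Friction 0.03 N m; from 0.45 a sprung detent resists with up to about 0.2 N m (near 0.6), easing to none near 0.85, then it draws the collar on to 1.15; let go short of 0.8 the collar springs back
- collar_grip (a point): centre of the black nib collar of the blue marker, a rounded block 40 mm (x) by 28 mm (y) and 22 mm high (z up), 86 mm above the desk; turns with the collar: its x runs along the long side, its y across the two ribbed flats to be gripped. It sits on the 40 mm square barrel, whose top is 75 mm above the desk
- shoulder (a point): centre of the collar's flat top face, 97 mm above the desk, on the marker's upright axis; same axes as collar_grip. The rim of the fully home cap rests on this face
- stem_top (a point): top of the white stem that stands on the collar, 22 mm above shoulder: 20 mm across, bevelled to 14 mm over its top 5 mm; the nib stands on it. Four sprung round snap bumps sit round the stem 8 mm above shoulder, 26.4 mm across them
- nib: blue felt nib on top of the stem, 12 mm across and 12 mm high; origin at the centre of its underside, 22 mm above shoulder, on the marker's axis. Fragile: neither cap nor fingers may press on it
- rack: fixed beech block, 92 (x) by 272 (y) by 55 mm high; origin at the centre of its underside. Three markers with 40 mm square white barrels stand in it: the blue one at y = -85 mm, an open orange one (81 mm high) at y = 0, a closed green one (145 mm high) at y = 85 mm; and two pencils, 165 mm high, at x = -34 and 34, y = 42.5 mm. It carries the collar
- cap_blue_center (a point): centre (half-way up) of the loose blue marker cap, 30 mm across, 48 mm high, about 20 g, standing on the desk mouth down, closed end up (z up); stiff wall, can be gripped all round. Inside 26.6 mm across and 44 mm deep; a lip at the mouth, 23 mm across and 4 mm high, snaps over the bumps of the stem
- cap_blue_mouth (a point): centre of the blue cap's open rim, on its axis, 24 mm below its centre; z to the closed end. When pressed on, its lip meets the bumps with the mouth 12 mm above shoulder; the push rises to about 8 to 10 N at 9 mm, drops to almost none by 6 mm, and from 4 mm on the cap draws itself down onto the collar; any push beyond bears on the collar
- cap_orange_center (a point): centre of the loose orange cap, same size as the blue one, standing the same way; it belongs to the orange marker and stays where it is
- notebook: open spiral notebook, 214 x 312 x 11 mm, white pages with two notes on them; origin at the centre of its underside
- notes_yellow: pad of yellow sticky notes, 76 x 76 x 18 mm; origin at the centre of its underside
- notes_pink: pad of pink sticky notes, 76 x 76 x 12 mm; origin at the centre of its underside
- pencil_red: natural-wood colouring pencil with red lead lying on the desk, 168 mm long, 7.5 mm thick, along its x axis; origin at the middle of its underside
- pencil_green: natural-wood colouring pencil with green lead lying on the desk, 168 mm long, 7.5 mm thick, along its x axis; origin at the middle of its underside
- eraser: white eraser with blue sleeve, 24 x 48 x 12 mm; origin at the centre of its underside
- pencil_cup: white cup full of pencils, 80 mm across, 95 mm high (pencils to 175 mm); origin at the centre of its underside

How it is judged:
By the outcome, as a careful person would: the job done as asked, in the order asked, and still so for the second after the job is handed in, while the arm keeps its last pose, push and grip.
It also fails if it takes over 61 s, if anything falls off the work surface, if the arm or the gripper's body presses on something with over 40 N, if the wrist force passes 120 N, or if a joint passes its speed limit or range.

ROBOT

A 7-joint arm with a two-finger parallel gripper is mounted at the origin on the work surface. World frame = base frame: x ahead of the robot, y to its left, z up, the work surface at z = 0. Lengths are in m, angles in rad, forces in N, time in s.
With the tool pointing down it reaches from about 0.425 to 0.975 m from the base axis. Payload 16.7 kg.
Tool frame: the origin (TCP) lies on the centre line of the jaws, within the pads' length; the fingertips stand 11 mm ahead of it and the grasp point (between the pads) lies 8 mm behind it (arm.tip_reach is the z of the fingertips in the tool frame, in m); z points along the fingers, y is the line along which they close (so a half turn about z gives the same grasp; the last joint's range is limited). The gripper opens to 85 mm and grips with 20 to 120 N. Pads are 22 mm wide; open, the fingers measure 114 mm over their backs; the gripper's body (76 mm by 85 mm) begins 54 mm behind the grasp point. The pads swing forward as they close: fully open they stand 13 mm farther back than shut.
Start: joints at [-1.389, 0.426, 0.074, 1.606, -0.034, 1.111, -0.067], TCP at [0.22, 0.638, 0.242] pointing down, gripper open.
Joint ranges: [-2.85, 2.85], [-0.5, 2.14], [-1.23, 1.37], [0.21, 2.46], [-1.02, 4.16], [0.16, 2.05], [-2.73, 2.73]. Speed limits (rad/s): [1.89, 1.89, 2.39, 2.39, 3.01, 3.01, 3.01].

INTERFACE

Orientations are given as a rotation vector (axis times angle).
In Python, from rig import observe, eyes, job, arm gives the robot as it stands.
- The arm moves only by the tool servo_tool, never from a script. Its argument "targets" is a list of rows, each an object of numbers: "dx", "dy", "dz": the shift along the tool's x, y, z in units of 40 cm (1.0 is 40 cm); "wx", "wy", "wz": the turn, a rotation vector about the tool's x, y, z in units of 45 degrees (1.0 is 45 degrees); "hand": the opening, from -1 (shut) to 1 (fully open). A call has 1 to 12 rows; each row shifts and turns the commanded pose from where the row before left it, along the tool's axes as they then stand; what a row does not reach is not made up. A row lasts 1/8 s, in which the tool goes at most 62.5 mm and 10.7 degrees, less where a joint would pass 70% of its speed; a pose out of reach is approached as far as the arm can. A call with a number of a shift or a turn outside -1 to 1 is refused whole. A call with a gripper value outside its range is refused whole. The fingers move at their own pace and stop on an object; "squeeze" is the grip in N (left out, the last holds). Time passes only in rows, so rows that do not move let the fingers close. It gives the time, the measured TCP pose, the force, the opening and the grip force at its end, in the units of the state.
- observe(): the state, without advancing time (a new reading comes with each control period).
- eyes.capture(name): name is "scene" or "top" or "wrist"; returns the picture (400x640x3 uint8, red, green, blue); there is no depth.
- eyes.camera_info(name): a dict with "vertical_fov" (degrees; the focal length in pixels is half the picture's height over the tangent of half this angle, whatever the lens; pixels are square), "cx", "cy" (the principal point, pixels), "rvec" (rotation vector, rad) and "tvec" (3), from world to camera coordinates, as OpenCV has them. Camera axes: x right, y down, z forward; pixel columns grow to the right and rows downward; lengths in m; the calibration is good to about 2 mm. A picture is of the moment at which its call begins: read the wrist's pose just before it. camera_info takes no time and is no camera call; for the wrist camera it gives the pose at the moment of the call.
- job.close_job(): hands the job in; it is judged then, once.
Trained networks look in the newest picture that a camera, given by its name, has taken for a name from the list of things; names that differ only in an ending like _2 or _b are one class to them, and where a whole thing is asked for, a point or a joint stands for the part that bears it (a point fixed in the world has none). Each returns a list of dicts, best first, with "confidence" (0 to 1); they miss things now and then, are a little off and sometimes report something else, mostly with a low value. They report only what shows in the picture. A call takes as long as a camera call.
- eyes.look_for(camera, thing): "pixel" ([column, row] in pixels, amid what is visible of it).
The state is a dict: "clock": time; "joint_pos": joint angles; "joint_velocities": joint speeds; "joint_efforts": joint torques, N m; "tcp_pos": TCP position; "orientation": TCP orientation; "wrist_force": force on the tool from outside, world axes, zero at the start; "moment": the same for the moment, N m; "gripper_width": finger opening in m; "grip_force": force on a finger pad.
Only numpy, scipy, OpenCV 4.12 (cv2) and the standard library are available. Lean on these libraries where they do the work, as an engineer would, in place of code of your own. Each camera call takes 0.05 s, during which the arm holds its last target. There are 200 camera calls.

## Working session

There is one attempt and no reset: what is moved stays moved. The work goes in short steps, Python scripts to look and compute and a tool call to move; the robot and the scene stay as the last step left them, time stands still between calls to the robot, and variables do not carry over. Pictures are saved under pics/ and viewed, at most 10 in all, crops included, and the job is handed in when it is done.

Besides the shell and the picture viewer there is one more tool, called after "Request:" as name(argument=value, ...) on one line, values as JSON. servo_tool: Moves the arm, as the interface text tells. Its arguments: {"type":"object","properties":{"targets":{"type":"array"},"squeeze":{"type":"number"}},"required":["targets"]}

```bash
mkdir -p pics; ls
cat > h.py <<'E'
import numpy as np, cv2
from scipy.spatial.transform import Rotation as R
from rig import observe, eyes, job, arm
def shot(c,n):
    im=eyes.capture(c); cv2.imwrite(f'pics/{n}.png',im[...,::-1]); return im
def K(i): 
    f=200/np.tan(np.radians(i['vertical_fov'])/2); return np.array([[f,0,i['cx']],[0,f,i['cy']],[0,0,1.]])
def ray(i,px):
    Rm=R.from_rotvec(i['rvec']).as_matrix(); d=np.linalg.inv(K(i))@[px[0],px[1],1]
    return -Rm.T@np.array(i['tvec']), Rm.T@d
def atz(i,px,z):
    o,d=ray(i,px); return o+d*(z-o[2])/d[2]
def proj(i,P):
    Rm=R.from_rotvec(i['rvec']).as_matrix(); c=np.atleast_2d(P)@Rm.T+np.array(i['tvec']); q=c@K(i).T; return q[:,:2]/q[:,2:]
def tri(obs):
    A=np.zeros((3,3));b=np.zeros(3)
    for i,px in obs:
        o,d=ray(i,px); d=d/np.linalg.norm(d); M=np.eye(3)-np.outer(d,d); A+=M;b+=M@o
    return np.linalg.solve(A,b)
def st():
    s=observe(); print({k:np.round(s[k],3).tolist() for k in ('clock','joint_pos','tcp_pos','orientation','wrist_force','moment','gripper_width','grip_force')}); 
    print(np.round(R.from_rotvec(s['orientation']).as_matrix(),3).tolist()); return s
E
python3 - <<'E'
from h import *
np.set_printoptions(precision=4,suppress=True)
st(); print(arm.tip_reach)
a=shot('top','top0'); b=shot('scene','scene0')
cv2.imwrite('pics/both.png',cv2.resize(np.vstack([a,b]),None,fx=.75,fy=.75)[...,::-1])
zs={'cap_blue_center':.024,'cap_orange_center':.024,'collar_grip':.086,'nib':.119,'rack':.05,'shoulder':.097}
for c in('top','scene'):
    i=eyes.camera_info(c); print(c,ray(i,[320,200]),i['vertical_fov'])
    for t,z in zs.items():
        for d in eyes.look_for(c,t)[:2]: print(c,t,np.round(d['pixel'],1),round(d['confidence'],2),atz(i,d['pixel'],z))
E
```

```text
pics
{'clock': 0.0, 'joint_pos': [-1.388, 0.427, 0.074, 1.607, -0.034, 1.111, -0.067], 'tcp_pos': [0.22, 0.638, 0.242], 'orientation': [-0.519, -3.098, 0.002], 'wrist_force': [0.248, 0.515, 0.093], 'moment': [0.017, -0.019, 0.01], 'gripper_width': 0.085, 'grip_force': 0.0}
[[-0.945, 0.326, -0.0], [0.326, 0.945, -0.001], [-0.0, -0.001, -1.0]]
0.011
top (array([0.4728, 0.0791, 1.2649]), array([ 0.0837,  0.0174, -0.9965])) 52.0928634738265
top cap_blue_center [471.6 246.2] 0.51 [ 0.4302 -0.3538  0.024 ]
top cap_orange_center [421.3 220. ] 0.52 [ 0.5114 -0.2051  0.024 ]
top rack [312.1 187.4] 0.89 [0.613  0.1235 0.05  ]
top rack [478.8 167.6] 0.72 [ 0.6648 -0.3767  0.05  ]
top shoulder [337.  181.6] 0.54 [0.6232 0.05   0.097 ]
scene (array([ 1.5285, -0.2626,  0.8175]), array([-0.7482,  0.2944, -0.5952])) 49.746344996470214
scene cap_blue_center [157. 217.] 0.65 [ 0.4429 -0.3455  0.024 ]
scene cap_orange_center [211.8 221.2] 0.58 [ 0.518  -0.1996  0.024 ]
scene collar_grip [305.1 206.6] 0.44 [0.6234 0.0492 0.086 ]
scene nib [157.2 213.9] 0.25 [ 0.5597 -0.3342  0.119 ]
scene rack [324.7 210.4] 0.97 [0.6157 0.1117 0.05  ]
scene rack [147.1 280.9] 0.43 [ 0.7209 -0.3819  0.05  ]
scene shoulder [304.8 208.9] 0.46 [0.6464 0.0403 0.097 ]
```

View pics/both.png

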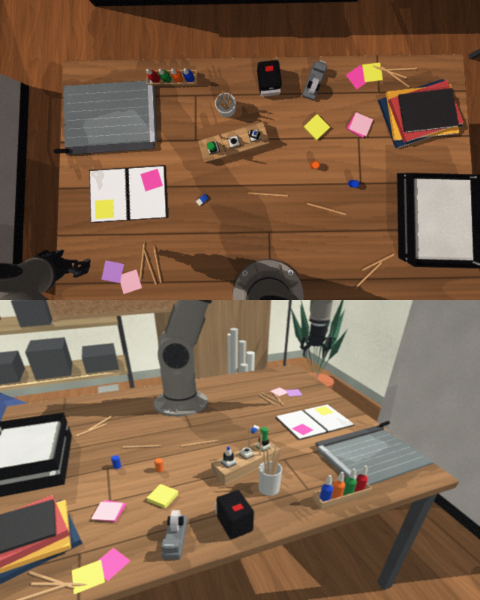

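The top view (0.75 scale) shows the rack at about (235,142) with the blue marker at its right end (255,133). The blue cap is at (354,184) and the orange cap at (316,165). I'll move over the blue marker for a closer look.

Request:
servo_tool(targets=[{"dx": -0.115, "dy": -0.09, "dz": -0.0125, "hand": 1}, {"dx": -0.115, "dy": -0.09, "dz": -0.0125, "hand": 1}, {"dx": -0.115, "dy": -0.09, "dz": -0.0125, "hand": 1}, {"dx": -0.115, "dy": -0.09, "dz": -0.0125, "hand": 1}, {"dx": -0.115, "dy": -0.09, "dz": -0.0125, "hand": 1}, {"dx": -0.115, "dy": -0.09, "dz": -0.0125, "hand": 1}, {"dx": -0.115, "dy": -0.09, "dz": -0.0125, "hand": 1}, {"dx": -0.115, "dy": -0.09, "dz": -0.0125, "hand": 1}, {"dx": -0.115, "dy": -0.09, "dz": -0.0125, "hand": 1}, {"dx": -0.115, "dy": -0.09, "dz": -0.0125, "hand": 1}, {"dx": -0.115, "dy": -0.09, "dz": -0.0125, "hand": 1}, {"dx": -0.115, "dy": -0.09, "dz": -0.0125, "hand": 1}])

```text
validation failed for argument at $.ta...
```

Run:
```python
from h import *
np.set_printoptions(precision=4,suppress=True)
s=st(); Rm=R.from_rotvec(s['orientation']).as_matrix()
i=eyes.camera_info('wrist'); a=shot('wrist','w1')
o,d=ray(i,[i['cx'],i['cy']]); print('cam in tool',Rm.T@(o-s['tcp_pos']),'dir',Rm.T@d,i['vertical_fov'])
print('predicted marker px',proj(i,[.623,.047,.11]))
for t,z in {'collar_grip':.086,'shoulder':.097,'nib':.125,'stem_top':.119,'rack':.055}.items():
    for d in eyes.look_for('wrist',t)[:2]: print(t,np.round(d['pixel'],1),round(d['confidence'],2),atz(i,d['pixel'],z))
```

```text
{'clock': 0.7, 'joint_pos': [-1.388, 0.426, 0.074, 1.606, -0.034, 1.111, -0.067], 'tcp_pos': [0.22, 0.638, 0.242], 'orientation': [-0.519, -3.098, 0.0], 'wrist_force': [0.034, -0.385, -0.41], 'moment': [0.056, -0.01, -0.015], 'gripper_width': 0.085, 'grip_force': 0.0}
[[-0.945, 0.326, -0.0], [0.326, 0.945, -0.0], [0.0, -0.0, -1.0]]
cam in tool [ 0.0668  0.0008 -0.1312] dir [-0.2594 -0.      0.9658] 64.77035368671304
predicted marker px [[ -6.5097 609.7134]]
```

View pics/w1.png

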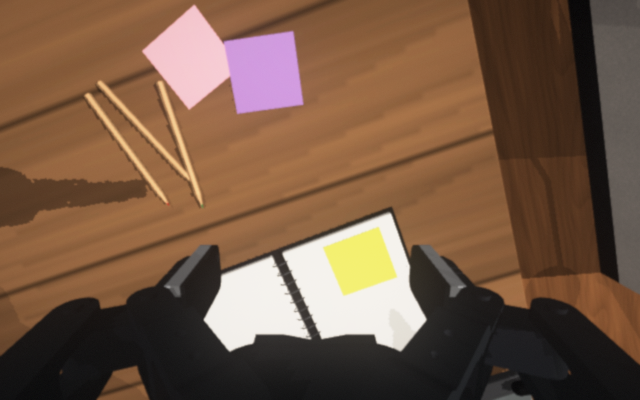

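The picture shows the start pose, with only the sticky notes and notebook in view, so the move was refused. I'll retry with every field in each row.

Request:
servo_tool(targets=[{"dx": -0.115, "dy": -0.09, "dz": -0.0125, "wx": 0, "wy": 0, "wz": 0, "hand": 1}, {"dx": -0.115, "dy": -0.09, "dz": -0.0125, "wx": 0, "wy": 0, "wz": 0, "hand": 1}, {"dx": -0.115, "dy": -0.09, "dz": -0.0125, "wx": 0, "wy": 0, "wz": 0, "hand": 1}, {"dx": -0.115, "dy": -0.09, "dz": -0.0125, "wx": 0, "wy": 0, "wz": 0, "hand": 1}, {"dx": -0.115, "dy": -0.09, "dz": -0.0125, "wx": 0, "wy": 0, "wz": 0, "hand": 1}, {"dx": -0.115, "dy": -0.09, "dz": -0.0125, "wx": 0, "wy": 0, "wz": 0, "hand": 1}, {"dx": -0.115, "dy": -0.09, "dz": -0.0125, "wx": 0, "wy": 0, "wz": 0, "hand": 1}, {"dx": -0.115, "dy": -0.09, "dz": -0.0125, "wx": 0, "wy": 0, "wz": 0, "hand": 1}, {"dx": -0.115, "dy": -0.09, "dz": -0.0125, "wx": 0, "wy": 0, "wz": 0, "hand": 1}, {"dx": -0.115, "dy": -0.09, "dz": -0.0125, "wx": 0, "wy": 0, "wz": 0, "hand": 1}, {"dx": -0.115, "dy": -0.09, "dz": -0.0125, "wx": 0, "wy": 0, "wz": 0, "hand": 1}, {"dx": 0, "dy": 0, "dz": 0, "wx": 0, "wy": 0, "wz": 0, "hand": 1}])

```text
clock: 2.5
tcp_pos: [0.5711, 0.0942, 0.2978]
orientation: [0.529, 3.095, -0.002]
wrist_force: [-0.7, 0.8, -0.7]
gripper_width: 0.0853
grip_force: 0.0
```

Run:
```python
from h import *
np.set_printoptions(precision=4,suppress=True)
s=st()
i=eyes.camera_info('wrist'); a=shot('wrist','w2')
print('predicted marker px',proj(i,[.623,.047,.11]))
for t,z in {'collar_grip':.086,'nib':.125,'rack':.055}.items():
    for d in eyes.look_for('wrist',t)[:2]: print(t,np.round(d['pixel'],1),round(d['confidence'],2),atz(i,d['pixel'],z))
```

```text
{'clock': 2.5, 'joint_pos': [-0.626, 0.23, 0.42, 1.781, -0.1, 1.151, 1.057], 'tcp_pos': [0.571, 0.094, 0.298], 'orientation': [0.529, 3.095, -0.002], 'wrist_force': [-0.721, 0.79, -0.684], 'moment': [0.04, 0.016, -0.057], 'gripper_width': 0.085, 'grip_force': 0.0}
[[-0.943, 0.332, 0.001], [0.332, 0.943, -0.001], [-0.002, -0.001, -1.0]]
predicted marker px [[288.972  237.6058]]
collar_grip [291.5 238.8] 0.94 [0.634 0.044 0.086]
collar_grip [292.3 247.2] 0.3 [0.6443 0.0411 0.086 ]
nib [293.4 236.9] 0.5 [0.6184 0.0549 0.125 ]
nib [288.6 247.2] 0.49 [0.6275 0.0462 0.125 ]
rack [355.5 180.3] 0.74 [0.5998 0.1371 0.055 ]
rack [ 26.5 312.1] 0.59 [ 0.6262 -0.3412  0.055 ]
```

View pics/w2.png

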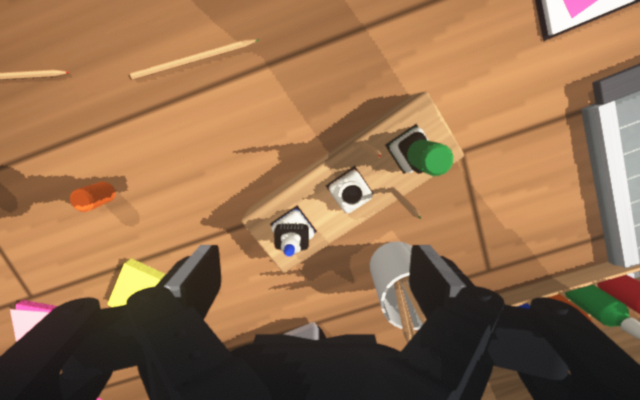

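The rack runs from the blue marker at (292,235) to the green one at (430,157), with the orange cap at (92,196). I'll centre on the blue marker and go lower.

Request:
servo_tool(targets=[{"dx": -0.085, "dy": -0.0325, "dz": 0.1, "wx": 0, "wy": 0, "wz": 0, "hand": 1}, {"dx": -0.085, "dy": -0.0325, "dz": 0.1, "wx": 0, "wy": 0, "wz": 0, "hand": 1}, {"dx": 0, "dy": 0, "dz": 0, "wx": 0, "wy": 0, "wz": 0, "hand": 1}])

```text
clock: 3.08
tcp_pos: [0.6244, 0.0514, 0.2139]
orientation: [-0.519, -3.094, 0.004]
wrist_force: [-0.4, -0.8, 0.3]
gripper_width: 0.0852
grip_force: 0.0
```

Run:
```python
from h import *
np.set_printoptions(precision=4,suppress=True)
s=st()
i=eyes.camera_info('wrist'); a=shot('wrist','w3')
for t,z in {'collar_grip':.086,'shoulder':.097,'nib':.125}.items():
    for d in eyes.look_for('wrist',t)[:2]: print(t,np.round(d['pixel'],1),round(d['confidence'],2),atz(i,d['pixel'],z))
p=proj(i,[.628,.047,.095])[0].astype(int); print(p)
x0=max(p[0]-75,0);y0=max(p[1]-60,0);print(x0,y0)
cv2.imwrite('pics/w3c.png',cv2.resize(a[y0:y0+120,x0:x0+150],None,fx=5,fy=5,interpolation=2)[...,::-1])
```

```text
{'clock': 3.075, 'joint_pos': [-0.51, 0.398, 0.423, 1.763, -0.186, 1.025, 1.22], 'tcp_pos': [0.624, 0.051, 0.214], 'orientation': [-0.519, -3.094, 0.004], 'wrist_force': [-0.351, -0.774, 0.307], 'moment': [0.007, 0.015, 0.033], 'gripper_width': 0.085, 'grip_force': 0.0}
[[-0.945, 0.326, -0.005], [0.326, 0.945, -0.002], [0.004, -0.004, -1.0]]
collar_grip [309.2 205.6] 0.77 [0.6321 0.044  0.086 ]
shoulder [306.6 207. ] 0.63 [0.6296 0.0429 0.097 ]
nib [312.  214.9] 0.81 [0.629  0.0481 0.125 ]
[310 202]
235 142
```

View pics/w3c.png

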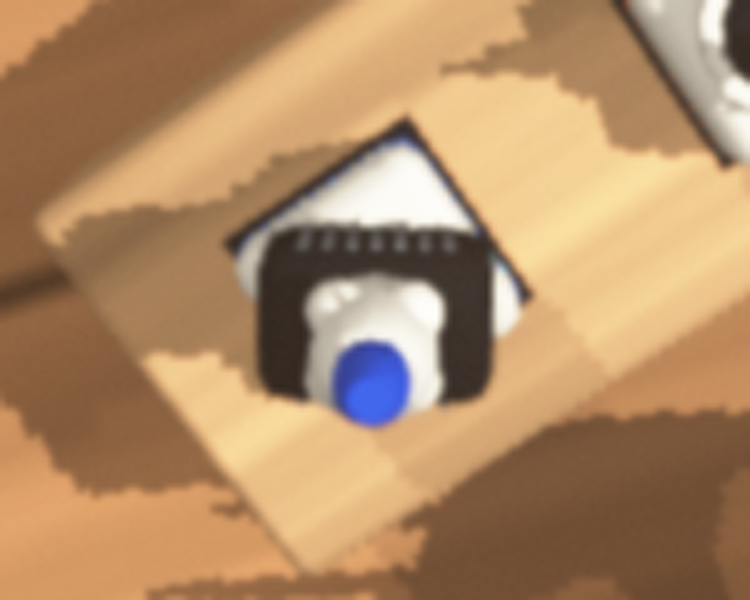

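The crop shows the collar with its long side nearly horizontal in the image and the ribbed flat at the top. The barrel edges run about 35° up to the right, so there are about 0.93 rad to turn clockwise. Next I'll work out the centre and yaw.

Run:
```python
from h import *
np.set_printoptions(precision=4,suppress=True)
s=observe(); i=eyes.camera_info('wrist')
f=lambda u,v,z: atz(i,[235+u/5-.4,142+v/5-.4],z)
A,B,C=f(230,245,.075),f(405,120,.075),f(533,298,.075)
print('barrel',(A+C)/2,np.linalg.norm(A-B),np.linalg.norm(B-C),'yaw AB',np.degrees(np.arctan2(*(A-B)[[1,0]])),'BC',np.degrees(np.arctan2(*(C-B)[[1,0]])))
print('nib mid',f(372,383,.125))
T=[f(258,330,.097),f(493,330,.097)]; print('collar sides',T,np.linalg.norm(T[0]-T[1]),(T[0]+T[1])/2)
e=[f(300,250,.097),f(455,257,.097)]
print('long yaw',[np.degrees(np.arctan2(*(q[1]-q[0])[[1,0]])) for q in(e,)])
# overlay of model
Rm=R.from_rotvec(s['orientation']).as_matrix(); c=(A+C)/2
a=cv2.imread('pics/w3.png')
big=cv2.resize(a[142:262,235:385],None,fx=5,fy=5,interpolation=2)
for yaw,col in((70,(0,255,0)),(-112-2+180-0,(0,0,255))):
  for z in(.097,.075):
    M=R.from_euler('z',yaw,degrees=True).as_matrix()
    P=np.array([[x,y,0] for x,y in((.02,.014),(-.02,.014),(-.02,-.014),(.02,-.014))])@M.T+[c[0],c[1],z]
    q=((proj(i,P)-[235,142]+.4)*5).astype(int); cv2.polylines(big,[q],True,col,1)
cv2.imwrite('pics/w3o.png',big)
```

```text
barrel [0.6297 0.0495 0.075 ] 0.0386315509255109 0.03989109906028397 yaw AB -73.13146087778924 BC 16.615201881016777
nib mid [0.6332 0.0472 0.125 ]
collar sides [array([0.6271, 0.0287, 0.097 ]), array([0.6398, 0.0659, 0.097 ])] 0.039306912310925084 [0.6335 0.0473 0.097 ]
long yaw [np.float64(68.41410623195671)]
```

View pics/w3o.png

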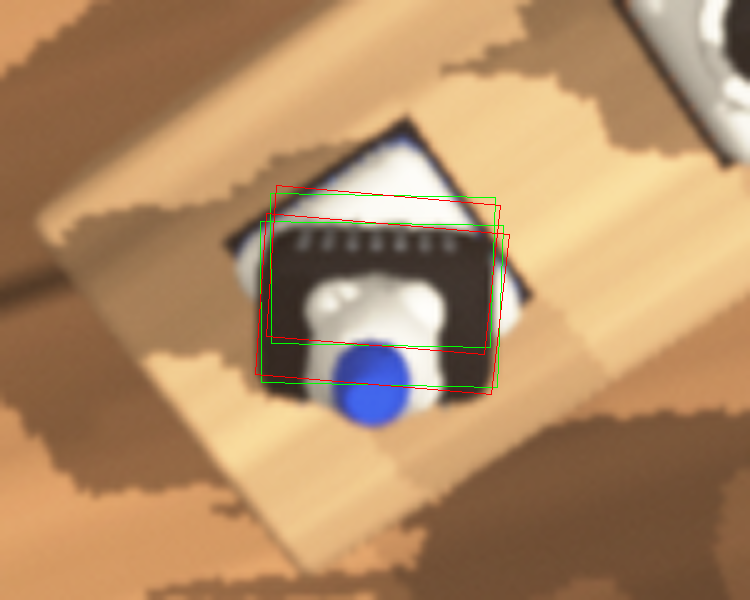

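Request:
servo_tool(targets=[{"dx": -0.026, "dy": 0, "dz": 0, "wx": 0, "wy": 0, "wz": -0.2, "hand": 1}, {"dx": 0, "dy": 0, "dz": 0, "wx": 0, "wy": 0, "wz": -0.2, "hand": 1}, {"dx": 0, "dy": 0, "dz": 0, "wx": 0, "wy": 0, "wz": -0.2, "hand": 1}, {"dx": 0, "dy": 0, "dz": 0, "wx": 0, "wy": 0, "wz": -0.2, "hand": 1}, {"dx": 0, "dy": 0, "dz": 0, "wx": 0, "wy": 0, "wz": -0.2, "hand": 1}, {"dx": 0, "dy": 0, "dz": 0, "wx": 0, "wy": 0, "wz": -0.2, "hand": 1}, {"dx": 0, "dy": 0, "dz": 0, "wx": 0, "wy": 0, "wz": -0.2, "hand": 1}, {"dx": 0, "dy": 0, "dz": 0, "wx": 0, "wy": 0, "wz": -0.2, "hand": 1}, {"dx": 0, "dy": 0, "dz": 0, "wx": 0, "wy": 0, "wz": -0.2, "hand": 1}, {"dx": 0, "dy": 0, "dz": 0, "wx": 0, "wy": 0, "wz": -0.2, "hand": 1}, {"dx": 0, "dy": 0, "dz": 0, "wx": 0, "wy": 0, "wz": 0, "hand": 1}])

```text
clock: 4.65
tcp_pos: [0.635, 0.0497, 0.2187]
orientation: [-1.823, 2.556, -0.001]
wrist_force: [-1.4, -0.0, -0.1]
gripper_width: 0.0855
grip_force: 0.0
```

Run:
```python
from h import *
np.set_printoptions(precision=4,suppress=True)
s=st()
i=eyes.camera_info('wrist'); a=shot('wrist','w4')
for t,z in {'collar_grip':.086,'shoulder':.097,'nib':.125}.items():
    for d in eyes.look_for('wrist',t)[:1]: print(t,np.round(d['pixel'],1),round(d['confidence'],2),atz(i,d['pixel'],z))
# blue nib segmentation
p=proj(i,[.6335,.0473,.125])[0]; hsv=cv2.cvtColor(a,cv2.COLOR_RGB2HSV)
m=cv2.inRange(hsv,(105,120,60),(130,255,255)); n,l,stt,cen=cv2.connectedComponentsWithStats(m)
for k in range(1,n):
    if stt[k][4]>30: print(stt[k],cen[k],atz(i,cen[k],.1265))
print('pred',p)
big=cv2.resize(a[130:250,245:395],None,fx=5,fy=5,interpolation=2)[...,::-1].copy()
for z in(.097,.075):
    M=R.from_euler('z',71,degrees=True).as_matrix()
    P=np.array([[x,y,0] for x,y in((.02,.014),(-.02,.014),(-.02,-.014),(.02,-.014))])@M.T+[.6335,.0473,z]
    q=((proj(i,P)-[245,130]+.4)*5).astype(int); cv2.polylines(big,[q],True,(0,255,0),1)
cv2.imwrite('pics/w4o.png',big)
```

```text
{'clock': 4.65, 'joint_pos': [-0.252, 0.385, 0.095, 1.724, -0.042, 1.033, 2.667], 'tcp_pos': [0.635, 0.05, 0.219], 'orientation': [-1.823, 2.556, -0.001], 'wrist_force': [-1.426, -0.026, -0.097], 'moment': [0.023, -0.009, 0.002], 'gripper_width': 0.085, 'grip_force': 0.0}
[[-0.325, -0.946, 0.002], [-0.946, 0.325, 0.001], [-0.001, -0.002, -1.0]]
collar_grip [317.  183.7] 0.7 [0.6302 0.0453 0.086 ]
[310 187  13  16 171] [315.7953 194.5146] [0.6309 0.044  0.1265]
[552 253  34  26 444] [569.473  265.7162] [0.4628 0.1623 0.1265]
pred [313.9897 199.2339]
```

View pics/w4o.png

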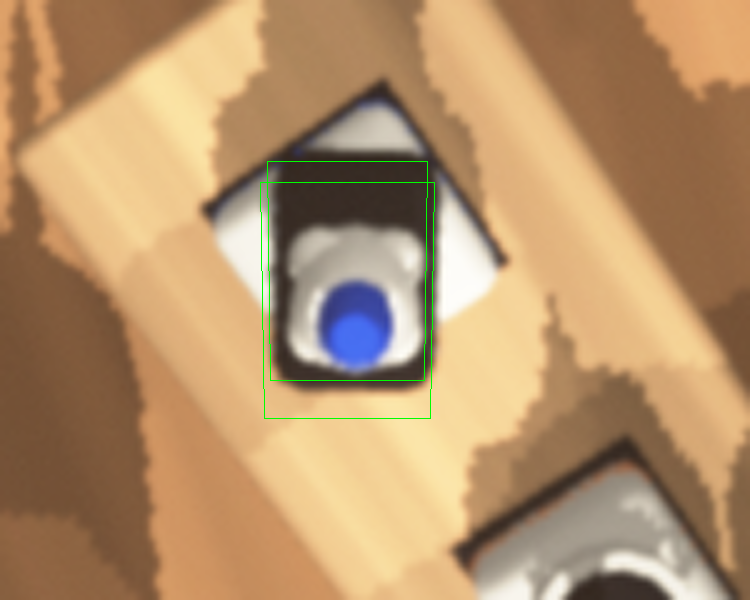

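The collar is now upright in the crop with its centre near (352,290). Combining the two views puts its axis at about (0.6337, 0.0445). I'll descend over it.

Request:
servo_tool(targets=[{"dx": 0.013, "dy": 0, "dz": 0.1, "wx": 0, "wy": 0, "wz": 0, "hand": 1}, {"dx": 0, "dy": 0, "dz": 0.1, "wx": 0, "wy": 0, "wz": 0, "hand": 1}, {"dx": 0, "dy": 0, "dz": 0.09, "wx": 0, "wy": 0, "wz": 0, "hand": 1}, {"dx": 0, "dy": 0, "dz": 0, "wx": 0, "wy": 0, "wz": 0, "hand": 1}])

```text
clock: 5.35
tcp_pos: [0.6316, 0.0438, 0.0991]
orientation: [1.82, -2.556, -0.003]
wrist_force: [-0.3, 0.6, 0.7]
gripper_width: 0.0855
grip_force: 0.0
```

Request:
servo_tool(targets=[{"dx": 0, "dy": -0.003, "dz": 0.024, "wx": 0, "wy": 0, "wz": 0, "hand": 0}, {"dx": 0, "dy": 0, "dz": 0, "wx": 0, "wy": 0, "wz": 0, "hand": -1}, {"dx": 0, "dy": 0, "dz": 0, "wx": 0, "wy": 0, "wz": 0, "hand": -1}, {"dx": 0, "dy": 0, "dz": 0, "wx": 0, "wy": 0, "wz": 0, "hand": -1}, {"dx": 0, "dy": 0, "dz": 0, "wx": 0, "wy": 0, "wz": 0, "hand": -1}, {"dx": 0, "dy": 0, "dz": 0, "wx": 0, "wy": 0, "wz": 0, "hand": -1}], squeeze=50)

```text
clock: 6.1
tcp_pos: [0.6328, 0.0441, 0.0929]
orientation: [1.823, -2.556, -0.003]
wrist_force: [-16.9, 2.2, 18.8]
gripper_width: 0.0269
grip_force: 49.5
```

```bash
python3 -c "
from h import *; st()"
```

```text
{'clock': 6.1, 'joint_pos': [-0.221, 0.524, 0.067, 1.819, -0.048, 0.802, 2.681], 'tcp_pos': [0.633, 0.044, 0.093], 'orientation': [1.823, -2.556, -0.003], 'wrist_force': [-16.901, 2.172, 18.831], 'moment': [0.646, 3.646, -0.058], 'gripper_width': 0.027, 'grip_force': 49.517}
[[-0.326, -0.946, -0.003], [-0.946, 0.326, 0.001], [0.0, 0.003, -1.0]]
```

Request:
servo_tool(targets=[{"dx": 0, "dy": 0.007, "dz": -0.01, "wx": 0, "wy": 0, "wz": 0, "hand": -1}, {"dx": 0, "dy": 0, "dz": 0, "wx": 0, "wy": 0, "wz": 0, "hand": -1}])

```text
clock: 6.35
tcp_pos: [0.6322, 0.0441, 0.0944]
orientation: [-1.823, 2.558, -0.002]
wrist_force: [16.3, -0.4, -36.2]
gripper_width: 0.0264
grip_force: 58.5
```

Request:
servo_tool(targets=[{"dx": 0, "dy": -0.0034, "dz": 0.0066, "wx": 0, "wy": 0, "wz": 0, "hand": -1}, {"dx": 0, "dy": 0, "dz": 0, "wx": 0, "wy": 0, "wz": 0, "hand": -1}])

```text
clock: 6.6
tcp_pos: [0.6325, 0.0441, 0.094]
orientation: [1.823, -2.557, -0.001]
wrist_force: [-8.5, 0.8, 9.3]
gripper_width: 0.0263
grip_force: 63.8
```

```bash
python3 -c "
from h import *; st()"
```

```text
{'clock': 6.6, 'joint_pos': [-0.221, 0.521, 0.067, 1.821, -0.047, 0.802, 2.679], 'tcp_pos': [0.632, 0.044, 0.094], 'orientation': [1.823, -2.557, -0.001], 'wrist_force': [-8.537, 0.846, 9.282], 'moment': [0.107, 2.039, -0.037], 'gripper_width': 0.026, 'grip_force': 63.825}
[[-0.326, -0.945, -0.001], [-0.945, 0.326, 0.0], [0.0, 0.001, -1.0]]
```

Request:
servo_tool(targets=[{"dx": 0, "dy": -0.0002, "dz": 0.001, "wx": 0, "wy": 0, "wz": 0.15, "hand": -1}, {"dx": 0, "dy": 0, "dz": -0.001, "wx": 0, "wy": 0, "wz": 0.15, "hand": -1}, {"dx": 0, "dy": 0, "dz": 0, "wx": 0, "wy": 0, "wz": 0.15, "hand": -1}, {"dx": 0, "dy": 0, "dz": 0, "wx": 0, "wy": 0, "wz": 0.15, "hand": -1}, {"dx": 0, "dy": 0, "dz": 0, "wx": 0, "wy": 0, "wz": 0, "hand": -1}], squeeze=70)

```text
clock: 7.22
tcp_pos: [0.6327, 0.044, 0.0941]
orientation: [1.173, -2.914, -0.001]
wrist_force: [-6.4, -0.1, 9.7]
gripper_width: 0.0267
grip_force: 69.4
```

```bash
python3 -c "
from h import *; st()"
```

```text
{'clock': 7.225, 'joint_pos': [-0.31, 0.527, 0.185, 1.826, -0.13, 0.8, 2.277], 'tcp_pos': [0.633, 0.044, 0.094], 'orientation': [1.173, -2.914, -0.001], 'wrist_force': [-6.356, -0.123, 9.659], 'moment': [0.007, 1.668, 0.143], 'gripper_width': 0.027, 'grip_force': 69.436}
[[-0.721, -0.693, -0.0], [-0.693, 0.721, 0.0], [0.0, 0.0, -1.0]]
```

Request:
servo_tool(targets=[{"dx": 0, "dy": 0, "dz": 0, "wx": 0, "wy": 0, "wz": 0.15, "hand": -1}, {"dx": 0, "dy": 0, "dz": 0, "wx": 0, "wy": 0, "wz": 0.15, "hand": -1}, {"dx": 0, "dy": 0, "dz": 0, "wx": 0, "wy": 0, "wz": 0.15, "hand": -1}, {"dx": 0, "dy": 0, "dz": 0, "wx": 0, "wy": 0, "wz": 0.15, "hand": -1}, {"dx": 0, "dy": 0, "dz": 0, "wx": 0, "wy": 0, "wz": 0, "hand": -1}])

```text
clock: 7.85
tcp_pos: [0.6328, 0.0438, 0.0941]
orientation: [0.461, -3.107, -0.0]
wrist_force: [-6.4, -1.6, 7.5]
gripper_width: 0.0261
grip_force: 69.4
```

```bash
python3 -c "
from h import *; s=st(); m=R.from_rotvec(s['orientation']).as_matrix(); print(np.degrees(np.arctan2(m[1,0],m[0,0])))"
```

```text
{'clock': 7.85, 'joint_pos': [-0.399, 0.539, 0.304, 1.832, -0.215, 0.803, 1.88], 'tcp_pos': [0.633, 0.044, 0.094], 'orientation': [0.461, -3.107, -0.0], 'wrist_force': [-6.38, -1.604, 7.537], 'moment': [-0.016, 1.367, -0.029], 'gripper_width': 0.026, 'grip_force': 69.359}
[[-0.957, -0.29, -0.0], [-0.29, 0.957, 0.0], [0.0, 0.0, -1.0]]
-163.1396693506024
```

Request:
servo_tool(targets=[{"dx": 0, "dy": 0, "dz": 0, "wx": 0, "wy": 0, "wz": 0.07, "hand": -1}, {"dx": 0, "dy": 0, "dz": 0, "wx": 0, "wy": 0, "wz": 0, "hand": -1}])

```text
clock: 8.1
tcp_pos: [0.6328, 0.0439, 0.0941]
orientation: [0.377, -3.119, -0.001]
wrist_force: [-4.8, -0.3, 8.0]
gripper_width: 0.0263
grip_force: 69.3
```

```bash
python3 -c "
from h import *; s=st(); m=R.from_rotvec(s['orientation']).as_matrix(); print(np.degrees(np.arctan2(m[1,0],m[0,0])))"
```

```text
{'clock': 8.1, 'joint_pos': [-0.408, 0.54, 0.317, 1.833, -0.225, 0.804, 1.835], 'tcp_pos': [0.633, 0.044, 0.094], 'orientation': [0.377, -3.119, -0.001], 'wrist_force': [-4.759, -0.317, 7.981], 'moment': [0.041, 1.327, -0.113], 'gripper_width': 0.026, 'grip_force': 69.316}
[[-0.971, -0.238, -0.0], [-0.238, 0.971, 0.0], [0.0, 0.0, -1.0]]
-166.22976114575422
```

Request:
servo_tool(targets=[{"dx": 0, "dy": 0, "dz": 0, "wx": 0, "wy": 0, "wz": 0.08, "hand": -1}, {"dx": 0, "dy": 0, "dz": 0, "wx": 0, "wy": 0, "wz": 0, "hand": -1}])

```text
clock: 8.35
tcp_pos: [0.6338, 0.044, 0.094]
orientation: [-0.279, 3.127, 0.0]
wrist_force: [1.5, -0.7, 3.5]
gripper_width: 0.0264
grip_force: 73.9
```

```bash
python3 -c "
from h import *; s=st(); m=R.from_rotvec(s['orientation']).as_matrix(); print(np.degrees(np.arctan2(m[1,0],m[0,0])))"
```

```text
{'clock': 8.35, 'joint_pos': [-0.42, 0.543, 0.333, 1.833, -0.237, 0.803, 1.783], 'tcp_pos': [0.634, 0.044, 0.094], 'orientation': [-0.279, 3.127, 0.0], 'wrist_force': [1.503, -0.654, 3.491], 'moment': [0.01, -0.355, -0.03], 'gripper_width': 0.026, 'grip_force': 73.916}
[[-0.984, -0.177, 0.002], [-0.177, 0.984, 0.0], [-0.002, 0.0, -1.0]]
-169.78711557654623
```

Request:
servo_tool(targets=[{"dx": 0, "dy": 0, "dz": 0, "wx": 0, "wy": 0, "wz": 0.08, "hand": -1}, {"dx": 0, "dy": 0, "dz": 0, "wx": 0, "wy": 0, "wz": 0, "hand": -1}])

```text
clock: 8.6
tcp_pos: [0.6338, 0.044, 0.0941]
orientation: [-0.186, 3.134, -0.001]
wrist_force: [0.2, -2.4, 5.9]
gripper_width: 0.0261
grip_force: 93.9
```

```bash
python3 -c "
from h import *; s=st(); m=R.from_rotvec(s['orientation']).as_matrix(); print(np.degrees(np.arctan2(m[1,0],m[0,0])))
a=shot('wrist','w5'); cv2.imwrite('pics/w5c.png',cv2.resize(a[120:400,150:490],None,fx=2,fy=2)[...,::-1])"
```

```text
{'clock': 8.6, 'joint_pos': [-0.432, 0.545, 0.349, 1.833, -0.248, 0.804, 1.733], 'tcp_pos': [0.634, 0.044, 0.094], 'orientation': [-0.186, 3.134, -0.001], 'wrist_force': [0.219, -2.418, 5.933], 'moment': [-0.347, -0.2, 2.39], 'gripper_width': 0.026, 'grip_force': 93.932}
[[-0.993, -0.118, 0.002], [-0.118, 0.993, -0.0], [-0.002, -0.001, -1.0]]
-173.19867483785205
```

View pics/w5c.png

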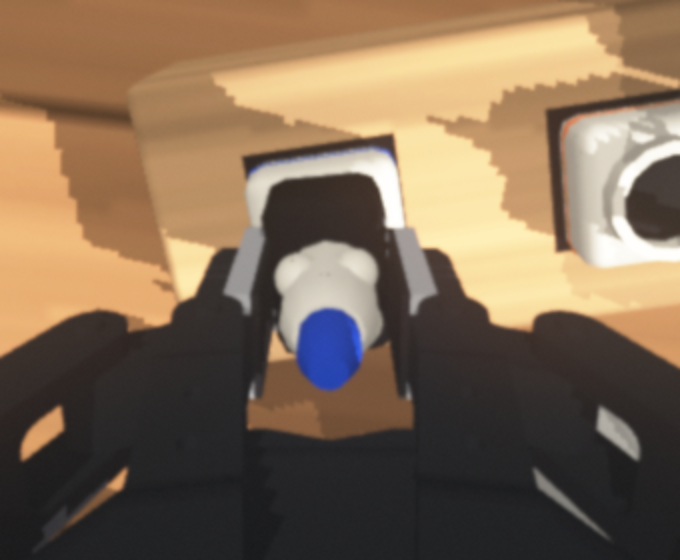

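The moment jumped to 2.4 N m, so the collar is at its stop. In the crop it sits roughly in line with the barrel, its top edge at (268–380,180). I'll release gently, lift and check.

Request:
servo_tool(targets=[{"dx": 0, "dy": 0, "dz": 0, "wx": 0, "wy": 0, "wz": -0.03, "hand": 0.2}, {"dx": 0, "dy": 0, "dz": 0, "wx": 0, "wy": 0, "wz": 0, "hand": 0.2}, {"dx": 0, "dy": 0, "dz": 0, "wx": 0, "wy": 0, "wz": 0, "hand": 0.2}, {"dx": 0, "dy": 0, "dz": -0.1, "wx": 0, "wy": 0, "wz": 0, "hand": 0.2}, {"dx": 0, "dy": 0, "dz": -0.15, "wx": 0, "wy": 0, "wz": 0, "hand": 0.5}, {"dx": 0, "dy": 0, "dz": -0.05, "wx": 0, "wy": 0, "wz": 0, "hand": 1}, {"dx": 0, "dy": 0, "dz": 0, "wx": 0, "wy": 0, "wz": 0, "hand": 1}], squeeze=50)

```text
clock: 9.52
tcp_pos: [0.6336, 0.0441, 0.2144]
orientation: [-0.219, 3.132, 0.001]
wrist_force: [-0.0, -0.5, -0.9]
gripper_width: 0.0855
grip_force: 0.0
```

Run:
```python
from h import *
np.set_printoptions(precision=4,suppress=True)
s=st(); i=eyes.camera_info('wrist'); a=shot('wrist','w6')
m=cv2.inRange(cv2.cvtColor(a,cv2.COLOR_RGB2HSV),(105,120,60),(130,255,255)); n,l,stt,cen=cv2.connectedComponentsWithStats(m)
for k in range(1,n):
    if stt[k][4]>30: print(stt[k],cen[k],atz(i,cen[k],.1265))
p=proj(i,[.6335,.044,.095])[0].astype(int); print(p)
x0,y0=p[0]-75,p[1]-60
big=cv2.resize(a[y0:y0+120,x0:x0+150],None,fx=5,fy=5,interpolation=2)[...,::-1].copy()
cv2.imwrite('pics/w6c.png',big)
```

```text
{'clock': 9.525, 'joint_pos': [-0.472, 0.405, 0.396, 1.747, -0.18, 1.023, 1.699], 'tcp_pos': [0.634, 0.044, 0.214], 'orientation': [-0.219, 3.132, 0.001], 'wrist_force': [-0.036, -0.528, -0.949], 'moment': [-0.005, 0.065, -0.059], 'gripper_width': 0.085, 'grip_force': 0.0}
[[-0.99, -0.139, 0.002], [-0.139, 0.99, 0.001], [-0.002, 0.001, -1.0]]
[308 195  14  17 195] [314.4308 202.9846] [0.6306 0.0447 0.1265]
[481 385  30  15 316] [494.5665 393.4019] [0.7789 0.223  0.1265]
[313 195]
```

View pics/w6c.png

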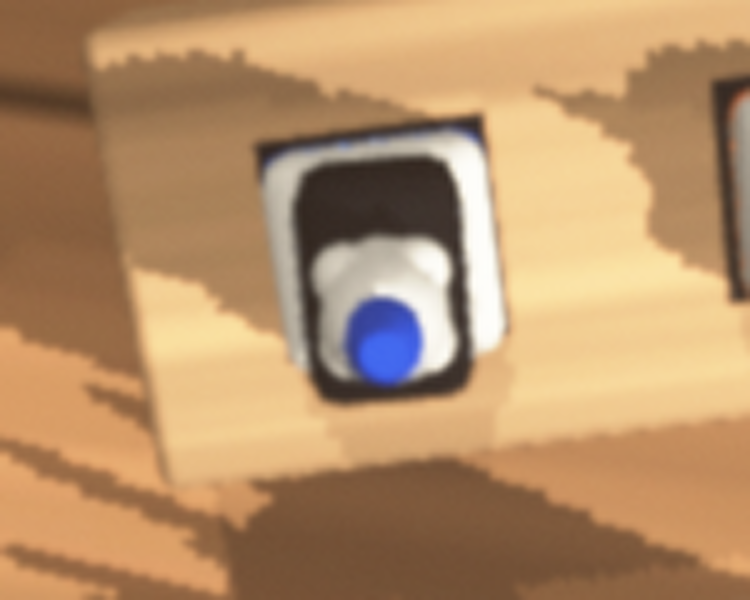

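The collar is now in line with the barrel (crop centre about (385,280)), so it is locked. Next I'll move over the blue cap.

Request:
servo_tool(targets=[{"dx": 0.078, "dy": -0.1135, "dz": 0, "wx": 0, "wy": 0, "wz": 0, "hand": 1}, {"dx": 0.078, "dy": -0.1135, "dz": 0, "wx": 0, "wy": 0, "wz": 0, "hand": 1}, {"dx": 0.078, "dy": -0.1135, "dz": 0, "wx": 0, "wy": 0, "wz": 0, "hand": 1}, {"dx": 0.078, "dy": -0.1135, "dz": 0, "wx": 0, "wy": 0, "wz": 0, "hand": 1}, {"dx": 0.078, "dy": -0.1135, "dz": 0, "wx": 0, "wy": 0, "wz": 0, "hand": 1}, {"dx": 0.078, "dy": -0.1135, "dz": 0, "wx": 0, "wy": 0, "wz": 0, "hand": 1}, {"dx": 0.078, "dy": -0.1135, "dz": 0, "wx": 0, "wy": 0, "wz": 0, "hand": 1}, {"dx": 0.078, "dy": -0.1135, "dz": 0, "wx": 0, "wy": 0, "wz": 0, "hand": 1}, {"dx": 0, "dy": 0, "dz": 0, "wx": 0, "wy": 0, "wz": 0, "hand": 1}])

```text
clock: 10.7
tcp_pos: [0.433, -0.3538, 0.2117]
orientation: [0.209, -3.132, 0.001]
wrist_force: [-0.1, -0.3, -0.4]
gripper_width: 0.0854
grip_force: 0.0
```

Run:
```python
from h import *
np.set_printoptions(precision=4,suppress=True)
s=st(); i=eyes.camera_info('wrist'); a=shot('wrist','w7')
for d in eyes.look_for('wrist','cap_blue_center')[:2]: print(d,atz(i,d['pixel'],.024))
m=cv2.inRange(cv2.cvtColor(a,cv2.COLOR_RGB2HSV),(105,120,40),(130,255,255)); n,l,stt,cen=cv2.connectedComponentsWithStats(m)
for k in range(1,n):
    if stt[k][4]>200:
        print(stt[k],cen[k],atz(i,cen[k],.03))
        q=(l==k).astype(np.uint8); sy=s['tcp_pos']
# fit silhouette: hull of two circles
from scipy.optimize import minimize
k=1+np.argmax(stt[1:,4]); q=(l==k)
th=np.linspace(0,2*np.pi,40)
def sil(p):
    P=np.array([[p[0]+.015*np.cos(t),p[1]+.015*np.sin(t),z] for z in(0,.048) for t in th])
    h=cv2.convexHull((proj(i,P)*16).astype(np.int32)); mm=np.zeros(q.shape,np.uint8); cv2.fillConvexPoly(mm,h,1,shift=4); return mm>0
c=lambda p:(sil(p)^q).sum()
x0=atz(i,cen[k],.03)[:2]; r=minimize(c,x0,method='Nelder-Mead',options=dict(initial_simplex=[x0,x0+[.004,0],x0+[0,.004]],xatol=1e-4)); print('fit',r.x,r.fun,q.sum())
cv2.imwrite('pics/w7s.png',a[...,::-1])
```

```text
{'clock': 10.7, 'joint_pos': [0.104, 0.3, 0.565, 1.925, -0.191, 0.972, 2.462], 'tcp_pos': [0.433, -0.354, 0.212], 'orientation': [0.209, -3.132, 0.001], 'wrist_force': [-0.069, -0.297, -0.449], 'moment': [0.053, -0.013, -0.013], 'gripper_width': 0.085, 'grip_force': 0.0}
[[-0.991, -0.133, -0.003], [-0.133, 0.991, -0.001], [0.003, -0.0, -1.0]]
[302 165  30  36 836] [316.5682 182.3876] [ 0.4341 -0.3505  0.03  ]
fit [ 0.4333 -0.3506] 148.0 836
```

View pics/w7s.png

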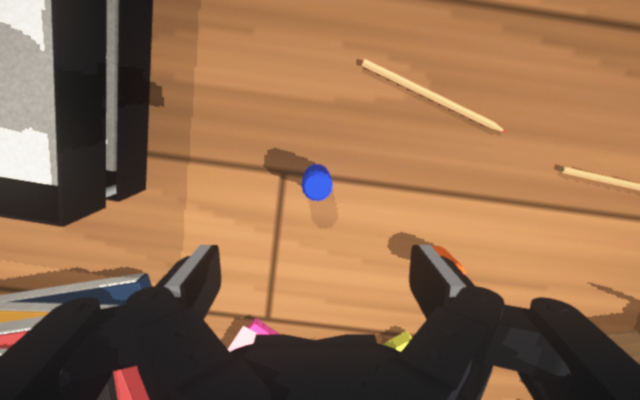

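The blue cap stands upright at (317,182) and nothing is near the fingers. The orange cap is at (450,260), well clear. I'll descend and grasp.

Request:
servo_tool(targets=[{"dx": -0.0075, "dy": 0.005, "dz": 0.13, "wx": 0, "wy": 0, "wz": 0, "hand": 1}, {"dx": 0, "dy": 0, "dz": 0.13, "wx": 0, "wy": 0, "wz": 0, "hand": 1}, {"dx": 0, "dy": 0, "dz": 0.13, "wx": 0, "wy": 0, "wz": 0, "hand": 1}, {"dx": 0, "dy": 0, "dz": 0.06, "wx": 0, "wy": 0, "wz": 0, "hand": 1}, {"dx": 0, "dy": 0, "dz": 0, "wx": 0, "wy": 0, "wz": 0, "hand": 0}, {"dx": 0, "dy": 0, "dz": 0, "wx": 0, "wy": 0, "wz": 0, "hand": -0.5}, {"dx": 0, "dy": 0, "dz": 0, "wx": 0, "wy": 0, "wz": 0, "hand": -1}, {"dx": 0, "dy": 0, "dz": 0, "wx": 0, "wy": 0, "wz": 0, "hand": -1}, {"dx": 0, "dy": 0, "dz": 0, "wx": 0, "wy": 0, "wz": 0, "hand": -1}, {"dx": 0, "dy": 0, "dz": 0, "wx": 0, "wy": 0, "wz": 0, "hand": -1}], squeeze=60)

```text
clock: 12.05
tcp_pos: [0.4399, -0.3482, 0.0345]
orientation: [-0.219, 3.132, -0.001]
wrist_force: [-1.2, 2.0, 9.7]
gripper_width: 0.0288
grip_force: 58.5
```

Run:
```python
from h import *
s=st(); a=shot('wrist','w8'); cv2.imwrite('pics/w8c.png',cv2.resize(a[120:400,150:490],None,fx=2,fy=2)[...,::-1])
```

```text
{'clock': 12.05, 'joint_pos': [0.22, 0.556, 0.427, 2.035, -0.384, 0.625, 2.615], 'tcp_pos': [0.44, -0.348, 0.035], 'orientation': [-0.219, 3.132, -0.001], 'wrist_force': [-1.184, 2.022, 9.697], 'moment': [0.56, 0.359, -0.031], 'gripper_width': 0.029, 'grip_force': 58.45}
[[-0.99, -0.139, 0.002], [-0.139, 0.99, -0.001], [-0.002, -0.001, -1.0]]
```

View pics/w8c.png

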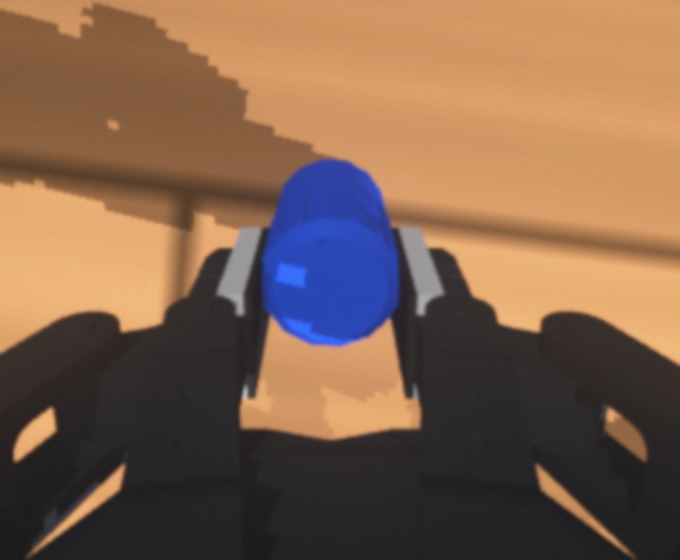

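The cap is held between the pads, its top centred at crop (331,281). I'll lift it and compute its offset in the hand.

Request:
servo_tool(targets=[{"dx": 0, "dy": 0, "dz": -0.06, "wx": 0, "wy": 0, "wz": 0, "hand": -1}, {"dx": 0, "dy": 0, "dz": -0.14, "wx": 0, "wy": 0, "wz": 0, "hand": -1}, {"dx": 0, "dy": 0, "dz": -0.14, "wx": 0, "wy": 0, "wz": 0, "hand": -1}, {"dx": 0, "dy": 0, "dz": -0.1, "wx": 0, "wy": 0, "wz": 0, "hand": -1}, {"dx": 0, "dy": 0, "dz": 0, "wx": 0, "wy": 0, "wz": 0, "hand": -1}])

```text
clock: 12.72
tcp_pos: [0.4404, -0.3489, 0.2128]
orientation: [-0.219, 3.128, -0.004]
wrist_force: [0.7, 1.0, -0.5]
gripper_width: 0.0287
grip_force: 59.4
```

Run:
```python
from h import *
from scipy.optimize import minimize
np.set_printoptions(precision=4,suppress=True)
s=st(); i=eyes.camera_info('wrist'); a=shot('wrist','w9')
Rm=R.from_rotvec(s['orientation']).as_matrix(); T=np.array(s['tcp_pos'])
m=cv2.inRange(cv2.cvtColor(a,cv2.COLOR_RGB2HSV),(105,120,40),(130,255,255)); n,l,stt,cen=cv2.connectedComponentsWithStats(m)
k=1+np.argmax(stt[1:,4]); q=(l==k); print(stt[k],cen[k])
th=np.linspace(0,2*np.pi,60)
def sil(p,zo):
    P=np.array([[p[0]+.015*np.cos(t),p[1]+.015*np.sin(t),z] for z in(zo,zo-.048) for t in th])@Rm.T+T
    h=cv2.convexHull((proj(i,P)*16).astype(np.int32)); mm=np.zeros(q.shape,np.uint8); cv2.fillConvexPoly(mm,h,1,shift=4); return mm>0
def c(p): return (sil(p[:2],p[2])^q).sum()
for x0 in([0.003,0,.0345],[0,0,.034]):
    x0=np.array(x0); r=minimize(c,x0,method='Nelder-Mead',options=dict(initial_simplex=[x0,x0+[.004,0,0],x0+[0,.004,0],x0+[0,0,.004]],xatol=1e-5)); print('cap in tool (x,y,mouth z)',r.x,r.fun,q.sum())
# top disc, manual ellipse in picture w8 (same hand geometry)
P=Rm.T@(atz(i,[150+331.5/2,120+281.5/2],T[2]+.048-.0345)-T); print('top centre tool',P)
# top-edge fit only: rows of the silhouette bottom
```

```text
{'clock': 12.725, 'joint_pos': [0.08, 0.301, 0.579, 1.924, -0.201, 0.967, 2.463], 'tcp_pos': [0.44, -0.349, 0.213], 'orientation': [-0.219, 3.128, -0.004], 'wrist_force': [0.702, 1.045, -0.544], 'moment': [-0.014, -0.022, 0.012], 'gripper_width': 0.029, 'grip_force': 59.43}
[[-0.99, -0.139, 0.006], [-0.139, 0.99, -0.002], [-0.006, -0.003, -1.0]]
[ 281  201   69   91 4979] [314.8719 248.1342]
cap in tool (x,y,mouth z) [0.0019 0.0014 0.0456] 172.0 4979
cap in tool (x,y,mouth z) [0.0019 0.0015 0.0456] 173.0 4979
top centre tool [ 0.0079  0.0017 -0.0136]
```

Run:
```python
from h import *
from scipy.optimize import minimize
np.set_printoptions(precision=4,suppress=True)
s=observe(); i=eyes.camera_info('wrist'); a=cv2.imread('pics/w9.png')[...,::-1].copy()
Rm=R.from_rotvec(s['orientation']).as_matrix(); T=np.array(s['tcp_pos'])
hsv=cv2.cvtColor(a,cv2.COLOR_RGB2HSV)
th=np.linspace(0,2*np.pi,60)
for lo in((100,80,25),(105,120,40)):
  m=cv2.inRange(hsv,lo,(135,255,255)); n,l,stt,cen=cv2.connectedComponentsWithStats(m); k=1+np.argmax(stt[1:,4]); q=(l==k); print(stt[k])
  for zo in(.0345,.038):
   for rr in(.015,.0145):
    def sil(p):
      P=np.array([[p[0]+rr*np.cos(t),p[1]+rr*np.sin(t),z] for z in(zo,zo-.048) for t in th])@Rm.T+T
      h=cv2.convexHull((proj(i,P)*16).astype(np.int32)); mm=np.zeros(q.shape,np.uint8); cv2.fillConvexPoly(mm,h,1,shift=4); return mm>0
    x0=np.array([.004,.001]); r=minimize(lambda p:(sil(p)^q).sum(),x0,method='Nelder-Mead',options=dict(initial_simplex=[x0,x0+[.004,0],x0+[0,.004]],xatol=1e-5)); M=sil(r.x); y,x=np.where(M); print(zo,rr,r.x,r.fun,x.min(),x.max(),y.min(),y.max())
```

```text
[ 280  200   71   93 5124]
0.0345 0.015 [0.0078 0.0012] 539.0 278 351 196 293
0.0345 0.0145 [0.0078 0.0013] 339.0 279 350 196 292
0.038 0.015 [0.0061 0.0011] 335.0 279 350 197 292
0.038 0.0145 [0.0055 0.0013] 237.0 280 349 199 292
[ 281  201   69   91 4979]
0.0345 0.015 [0.0087 0.0012] 679.0 278 351 194 291
0.0345 0.0145 [0.0077 0.0014] 419.0 280 350 197 292
0.038 0.015 [0.0062 0.0013] 409.0 279 350 197 292
0.038 0.0145 [0.006  0.0014] 263.0 281 349 198 292
```

Request:
servo_tool(targets=[{"dx": -0.078, "dy": 0.1132, "dz": 0, "wx": 0, "wy": 0, "wz": 0, "hand": -1}, {"dx": -0.078, "dy": 0.1132, "dz": 0, "wx": 0, "wy": 0, "wz": 0, "hand": -1}, {"dx": -0.078, "dy": 0.1132, "dz": 0, "wx": 0, "wy": 0, "wz": 0, "hand": -1}, {"dx": -0.078, "dy": 0.1132, "dz": 0, "wx": 0, "wy": 0, "wz": 0, "hand": -1}, {"dx": -0.078, "dy": 0.1132, "dz": 0, "wx": 0, "wy": 0, "wz": 0, "hand": -1}, {"dx": -0.078, "dy": 0.1132, "dz": 0, "wx": 0, "wy": 0, "wz": 0, "hand": -1}, {"dx": -0.078, "dy": 0.1132, "dz": 0, "wx": 0, "wy": 0, "wz": 0, "hand": -1}, {"dx": -0.078, "dy": 0.1132, "dz": 0, "wx": 0, "wy": 0, "wz": 0, "hand": -1}, {"dx": 0, "dy": 0, "dz": 0, "wx": 0, "wy": 0, "wz": 0, "hand": -1}, {"dx": 0, "dy": 0, "dz": 0, "wx": 0, "wy": 0, "wz": 0, "hand": -1}, {"dx": 0, "dy": 0, "dz": 0, "wx": 0, "wy": 0, "wz": 0, "hand": -1}])

```text
clock: 14.15
tcp_pos: [0.6354, 0.044, 0.2088]
orientation: [0.216, -3.133, 0.001]
wrist_force: [0.4, 0.2, 0.6]
gripper_width: 0.0286
grip_force: 59.4
```

Run:
```python
from h import *
np.set_printoptions(precision=4,suppress=True)
s=st(); a=shot('wrist','w10'); i=eyes.camera_info('wrist')
big=cv2.resize(a[100:330,180:460],None,fx=2.8,fy=2.6)[...,::-1].copy()
cv2.imwrite('pics/w10c.png',big)
b=shot('scene','s10'); t=shot('top','t10')
```

```text
{'clock': 14.15, 'joint_pos': [-0.488, 0.418, 0.42, 1.747, -0.195, 1.018, 1.711], 'tcp_pos': [0.635, 0.044, 0.209], 'orientation': [0.216, -3.133, 0.001], 'wrist_force': [0.387, 0.179, 0.567], 'moment': [0.031, -0.039, -0.046], 'gripper_width': 0.029, 'grip_force': 59.439}
[[-0.991, -0.137, -0.001], [-0.137, 0.991, -0.0], [0.001, -0.0, -1.0]]
```

Request:
servo_tool(targets=[{"dx": -0.006, "dy": 0.0005, "dz": 0.03, "wx": 0, "wy": 0, "wz": 0, "hand": -1}, {"dx": 0, "dy": 0, "dz": 0.04, "wx": 0, "wy": 0, "wz": 0, "hand": -1}, {"dx": 0, "dy": 0, "dz": 0.03, "wx": 0, "wy": 0, "wz": 0, "hand": -1}, {"dx": 0, "dy": 0, "dz": 0, "wx": 0, "wy": 0, "wz": 0, "hand": -1}, {"dx": 0, "dy": 0, "dz": 0.015, "wx": 0, "wy": 0, "wz": 0, "hand": -1}, {"dx": 0, "dy": 0, "dz": 0.015, "wx": 0, "wy": 0, "wz": 0, "hand": -1}, {"dx": 0, "dy": 0, "dz": 0, "wx": 0, "wy": 0, "wz": 0, "hand": -1}, {"dx": 0, "dy": 0, "dz": 0, "wx": 0, "wy": 0, "wz": 0, "hand": -1}])

```text
clock: 15.3
tcp_pos: [0.6383, 0.0459, 0.1572]
orientation: [-0.219, 3.134, 0.0]
wrist_force: [-0.8, 0.2, -0.1]
gripper_width: 0.0285
grip_force: 59.4
```

Request:
servo_tool(targets=[{"dx": 0.001, "dy": -0.002, "dz": 0.005, "wx": 0, "wy": 0, "wz": 0, "hand": -1}, {"dx": 0, "dy": 0, "dz": 0.01, "wx": 0, "wy": 0, "wz": 0, "hand": -1}, {"dx": 0, "dy": 0, "dz": 0.01, "wx": 0, "wy": 0, "wz": 0, "hand": -1}, {"dx": 0, "dy": 0, "dz": 0, "wx": 0, "wy": 0, "wz": 0, "hand": -1}, {"dx": 0, "dy": 0, "dz": 0, "wx": 0, "wy": 0, "wz": 0, "hand": -1}])

```text
clock: 15.92
tcp_pos: [0.638, 0.045, 0.1471]
orientation: [0.219, -3.134, 0.0]
wrist_force: [0.2, 0.2, -0.4]
gripper_width: 0.0289
grip_force: 59.4
```

Request:
servo_tool(targets=[{"dx": 0, "dy": 0, "dz": 0.007, "wx": 0, "wy": 0, "wz": 0, "hand": -1}, {"dx": 0, "dy": 0, "dz": 0.007, "wx": 0, "wy": 0, "wz": 0, "hand": -1}, {"dx": 0, "dy": 0, "dz": 0, "wx": 0, "wy": 0, "wz": 0, "hand": -1}], squeeze=90)

```text
clock: 16.3
tcp_pos: [0.638, 0.0447, 0.1416]
orientation: [0.218, -3.134, 0.0]
wrist_force: [-2.3, -1.8, 6.2]
gripper_width: 0.0281
grip_force: 89.6
```

Request:
servo_tool(targets=[{"dx": 0, "dy": 0, "dz": 0.007, "wx": 0, "wy": 0, "wz": 0, "hand": -1}, {"dx": 0, "dy": 0, "dz": 0.007, "wx": 0, "wy": 0, "wz": 0, "hand": -1}, {"dx": 0, "dy": 0, "dz": 0, "wx": 0, "wy": 0, "wz": 0, "hand": -1}])

```text
clock: 16.68
tcp_pos: [0.6375, 0.0447, 0.1351]
orientation: [0.218, -3.133, 0.001]
wrist_force: [-0.9, -2.2, -7.5]
gripper_width: 0.0279
grip_force: 89.4
```

Request:
servo_tool(targets=[{"dx": 0, "dy": 0, "dz": 0.005, "wx": 0, "wy": 0, "wz": 0, "hand": -1}, {"dx": 0, "dy": 0, "dz": 0.005, "wx": 0, "wy": 0, "wz": 0, "hand": -1}, {"dx": 0, "dy": 0, "dz": 0, "wx": 0, "wy": 0, "wz": 0, "hand": -1}])

```text
clock: 17.05
tcp_pos: [0.638, 0.045, 0.132]
orientation: [-0.219, 3.134, -0.0]
wrist_force: [-3.0, -1.4, 0.5]
gripper_width: 0.0279
grip_force: 90.2
```

Past the click; the cap was drawing itself down. Now I'll press firmly.

Request:
servo_tool(targets=[{"dx": 0, "dy": 0, "dz": 0.003, "wx": 0, "wy": 0, "wz": 0, "hand": -1}, {"dx": 0, "dy": 0, "dz": 0.003, "wx": 0, "wy": 0, "wz": 0, "hand": -1}, {"dx": 0, "dy": 0, "dz": 0, "wx": 0, "wy": 0, "wz": 0, "hand": -1}])

```text
clock: 17.42
tcp_pos: [0.6386, 0.045, 0.1315]
orientation: [-0.218, 3.132, 0.001]
wrist_force: [-9.7, -1.9, 25.3]
gripper_width: 0.0275
grip_force: 93.2
```

Request:
servo_tool(targets=[{"dx": 0, "dy": 0, "dz": 0, "wx": 0, "wy": 0, "wz": 0, "hand": -1}, {"dx": 0, "dy": 0, "dz": 0, "wx": 0, "wy": 0, "wz": 0, "hand": -1}, {"dx": 0, "dy": 0, "dz": 0, "wx": 0, "wy": 0, "wz": 0, "hand": -1}])

```text
clock: 17.8
tcp_pos: [0.6386, 0.045, 0.1315]
orientation: [-0.218, 3.132, 0.001]
wrist_force: [-9.1, -2.2, 25.2]
gripper_width: 0.0277
grip_force: 93.2
```

Run:
```python
from h import *
s=st()
if s['wrist_force'][2]>12: print(job.close_job())
```

```text
{'clock': 17.8, 'joint_pos': [-0.459, 0.508, 0.387, 1.801, -0.242, 0.877, 1.749], 'tcp_pos': [0.639, 0.045, 0.131], 'orientation': [-0.218, 3.132, 0.001], 'wrist_force': [-9.106, -2.164, 25.2], 'moment': [-0.605, 2.425, 0.025], 'gripper_width': 0.028, 'grip_force': 93.156}
[[-0.99, -0.139, 0.002], [-0.139, 0.99, 0.001], [-0.002, 0.001, -1.0]]
the job is handed in; nothing more can be done
None
```

I turned the collar to its stop (locked), snapped the blue cap on fully home, and handed the job in at 17.8 s with the gripper still on the cap, pressing down at about 25 N; the judge's verdict wasn't shown.

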